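# Square up the stray swab tube and shut the sample tray

## Task

Someone tossed the blue-capped swab tube into the pull-out sample tray so that it hangs crosswise over the right-hand edge. Sweep it over so that it lies flat on the tray floor close beside the two red-capped tubes (no more than a tube's width away from them), parallel to them and with its cap at the front like theirs, then push the tray fully shut. Do not knock the timer, radio or tape roll about.

Things in the scene. Friction and masses are not known exactly. Their poses are not given: they have to be found in the camera images.
- blue: Swab tube, blue cap, 103 mm long, 14 mm wide and high at the cap, else 10 wide and 13 high; does not roll; 14 to 28 g. Origin mid-length on its underside; cap end at -y, tail at +y, z up. At the start it lies askew: tail on the tray floor, cap to the front right (0.7 to 1.2 rad off straight), propped on the tray's right rim (tilted a few degrees) and jutting out past it
- blue_cap (a point): centre of the end face of the blue cap
- blue_tail (a point): centre of the other end face of the blue-capped tube
- red_a: Red-capped swab tube of the same size and frame, lying straight along the tray's left rim, cap at the front
- red_b: Red-capped swab tube of the same size and frame, lying straight beside red_a, on its right, cap at the front; the blue-capped tube belongs on the right of this one
- tray_floor (a point): Grey tray sliding in the white housing. Origin: middle of its floor's top face (12 mm above the table); x = closing direction, y left. Clear inside: x +-62, y +-65 mm. Side rims 3 mm thick, 4 mm high above the floor; rear rim 12 mm high. White front panel: outer face at x = -68.5 mm, 6 mm thick, 148 mm wide, top 21 mm above the floor in the middle, 34 mm beyond y = +-28 mm
- tray_front (a point): middle of the outer face of the front panel, 20 mm above the table: push here, along the tray's +x
- tray (a joint): how far the tray is pulled out: 0 m = shut (front panel against the housing), 0.13 m = fully out; starts at 0.122 to 0.13. Slides with 1.5 N of friction and stays where it is left, no catch
- unit: White sheet-metal housing of the tray, fixed to the table, 200 mm deep (x) x 150 mm wide (y) x 52 mm high; origin at the centre of its underside; its front face is at x = -100 mm and x points away from the front. A tube sticking out past the tray's side would foul its front posts
- timer: Small white timer, 60 x 66 x 19 mm, lying on top of the housing; origin at the centre of its underside
- radio: Black hand radio, 247 x 60 x 37 mm with its aerial, lying on the table right of the tray; origin at the centre of its underside
- tape: Roll of yellow tape, 92 mm across, 30 mm high, lying on the table left of the tray; origin at the centre of its underside

How it is judged:
On the way, in this order (a step that is already met when the one before it is completed fails the run):
1. the blue-capped tube lies flat in the open tray beside the red-capped ones, parallel to them, cap at the front (angle between the y axis of blue and the x axis of tray_floor, either way round below 0.14 rad and angle between blue's own z axis and vertical below 0.1 rad and z of blue in the frame of tray_floor between -0.004 and 0.004 m and y of blue in the frame of tray_floor between -0.065 and 0.065 m and angle between the y axis of blue and the y axis of red_b, either way round below 0.14 rad and x of blue_cap in the frame of tray_floor below -0.03 m and x of blue_tail in the frame of tray_floor above 0.03 m and x of blue in the frame of red_b between -0.028 and 0.028 m and value of joint tray above 0.06 m), for 0.2 s.
2. the tray is fully shut (value of joint tray below 0.006 m), for 0.2 s.
At the end, for the whole second after the job is handed in: Tray shut to within 6 mm. All three tubes flat on its floor between the rims (tilt under 0.1 rad), within 0.14 rad of the tray's travel. The blue-capped one at rest, cap at the front, within 0.14 rad of the inner red-capped tube, centre lines at most 28 mm apart (angle between the y axis of each of blue, red_a, red_b and the x axis of tray_floor, either way round below 0.14 rad and angle between each of blue, red_a, red_b's own z axis and vertical below 0.1 rad and z of blue in the frame of tray_floor between -0.004 and 0.004 m and y of blue in the frame of tray_floor between -0.065 and 0.065 m and angle between the y axis of blue and the y axis of red_b, either way round below 0.14 rad and x of blue_cap in the frame of tray_floor below -0.03 m and x of blue_tail in the frame of tray_floor above 0.03 m and x of blue in the frame of red_b between -0.028 and 0.028 m and z of red_a in the frame of tray_floor between -0.004 and 0.004 m and y of red_a in the frame of tray_floor between -0.065 and 0.065 m and z of red_b in the frame of tray_floor between -0.004 and 0.004 m and y of red_b in the frame of tray_floor between -0.065 and 0.065 m and value of joint tray below 0.006 m and linear speed of blue below 0.02 m/s); the robot touches nothing.
It fails at once if the timer is shoved more than 30 mm (distance of timer from where it was at the start of the episode above 0.03 m).
It fails at once if the radio is shoved more than 30 mm (distance of radio from where it was at the start of the episode above 0.03 m).
It fails at once if the tape roll is shoved more than 30 mm (distance of tape from where it was at the start of the episode above 0.03 m).
It also fails if it takes over 64 s, if anything falls off the work surface, if the arm or the gripper's body presses on something with over 40 N, if the wrist force passes 120 N, or if a joint passes its speed limit or range.

## Robot

A 6-joint arm with a two-finger parallel gripper is mounted at the origin on a cart in front of the work surface, level with it; the furniture and walls round the work are solid. World frame = base frame: x ahead of the robot, y to its left, z up, the work surface at z = 0. Lengths are in m, angles in rad, forces in N, time in s.
With the tool pointing down it reaches from about 0.425 to 0.95 m from the base axis. Payload 3.5 kg.
Tool frame: the origin (TCP) lies at the very end of the fingers, on their centre line; the grasp point (between the pads) lies 19 mm behind it; z points along the fingers, y is the line along which they close (so a half turn about z gives the same grasp; the last joint's range is limited). The gripper opens to 85 mm and grips with 20 to 120 N. Pads are 22 mm wide; open, the fingers measure 114 mm over their backs; the gripper's body (76 mm by 85 mm) begins 54 mm behind the grasp point. The pads swing forward as they close: fully open they stand 13 mm farther back than shut.
Start: joints at [-1.464, 0.286, 1.577, -0, 1.279, -0.15], TCP at [0.171, -0.653, 0.231] pointing down, gripper open.
Joint ranges: [-2.77, 2.77], [-0.9, 2.22], [0.21, 2.48], [-1.53, 4.67], [0.24, 2.81], [-2.84, 2.84]. Speed limits (rad/s): [2.79, 2.79, 3.14, 3.14, 3.14, 3.14].

## Interface

Orientations are given as a unit quaternion [x, y, z, w].
In Python, from plant import ctrl gives the robot as it stands.
- The arm moves only by the shell command python3 inch.py [FORCE], which reads ROWS from standard input. ROWS is one flat JSON list of numbers that holds 1 to 10 rows one after another, with no inner brackets; each row has 7 numbers: dx, dy, dz in m, then a rotation vector rx, ry, rz in rad, then the opening from 0.0 (shut) to 1.0 (fully open); each row is the pose to reach, as a shift and turn from the pose commanded when the command began, along the tool's axes at that moment; what a row does not reach only later rows make up. A row lasts 1/8 s, in which the tool goes at most 0.0625 m and 0.188 rad, less where a joint would pass 70% of its speed; a pose out of reach is approached as far as the arm can. The fingers move at their own pace and stop on an object; FORCE is the grip in N (left out, the last holds). Time passes only in rows, so rows that do not move let the fingers close. It prints the time, the measured TCP pose, the force, the opening and the grip force at its end. Input that does not fit is refused with a message, and nothing moves.
- ctrl.get_state(): the state, without advancing time (a new reading comes with each control period).
- ctrl.read_camera(name): name is "side" or "top" or "wrist"; returns a dict with "pixels" (420x560x3 uint8, red, green, blue), "camera_matrix" (3x3 intrinsics, pixels), "xyz" and "orientation" of the camera in the world. Camera axes: x right, y down, z forward; pixel columns grow to the right and rows downward; lengths in m; the calibration is good to about 2 mm. A picture is of the moment at which its call begins. There is no depth.
- ctrl.sign_off(): hands the job in; it is judged then, once.
The state is a dict: "time": time; "qpos": joint angles; "dq": joint speeds; "joint_efforts": joint torques, N m; "eef_pos": TCP position; "tcp_rot": TCP orientation; "contact_force": force on the tool from outside, world axes, zero at the start; "wrist_torque": the same for the moment, N m; "opening": opening from 0.0 (shut) to 1.0 (fully open); "finger_force": force on a finger pad.
Only numpy, scipy, OpenCV 4.12 (cv2) and the standard library are available. Lean on these libraries where they do the work, as an engineer would, in place of code of your own. Each camera call takes 0.05 s, during which the arm holds its last target. There are 200 camera calls.

## Working session

There is one attempt and no reset: what is moved stays moved. The work goes in short steps, Python scripts to look and compute and a shell command to move; the robot and the scene stay as the last step left them, time stands still between calls to the robot, and variables do not carry over. Pictures are saved under pics/ and viewed, at most 10 in all, crops included, and the job is handed in when it is done.

```bash
ls; mkdir -p pics
cat > h.py <<'E'
import numpy as np, cv2
from scipy.spatial.transform import Rotation as R
from plant import ctrl
def shot(cam,name,crop=None,s=1):
    c=ctrl.read_camera(cam); p=c["pixels"]
    np.savez(f"pics/{name}.npz",K=c["camera_matrix"],t=c["xyz"],q=c["orientation"],p=p)
    save(name,name,crop,s); return c
def save(src,name,crop=None,s=1):
    p=np.load(f"pics/{src}.npz")["p"]
    if crop: x0,y0,x1,y1=crop; p=p[y0:y1,x0:x1]
    p=cv2.resize(p,None,fx=s,fy=s,interpolation=cv2.INTER_CUBIC)
    cv2.imwrite(f"pics/{name}.png",p[:,:,::-1])
def world(src,uv,z):
    d=np.load(f"pics/{src}.npz"); q=d["q"]
    M=R.from_quat(q).as_matrix() if q.shape==(4,) else q
    r=M@np.linalg.solve(d["K"],[uv[0],uv[1],1]); t=d["t"]
    return t+r*(z-t[2])/r[2]
def proj(src,P):
    d=np.load(f"pics/{src}.npz"); M=R.from_quat(d["q"]).as_matrix()
    c=d["K"]@(M.T@(np.array(P)-d["t"])); return c[:2]/c[2]
E
python3 - <<'E'
from h import *
for n in ("top","side"):
    c=shot(n,n+"0"); print(n,c["xyz"],c["orientation"],c["camera_matrix"])
a=np.load("pics/top0.npz")["p"];b=np.load("pics/side0.npz")["p"]
s=ctrl.get_state();print(s)
E
```

```text
inch.py
pics
plant.py
top [0.42679373 0.08578131 1.25708396] [-0.69652837  0.7133093  -0.05059085  0.05897996] [[505.00578504   0.         273.43129345]
 [  0.         505.00578504 215.97028338]
 [  0.           0.           1.        ]]
side [0.57472141 1.14876613 0.60701753] [-0.0135906   0.84985211 -0.52666069  0.01397165] [[390.7708766    0.         278.73781186]
 [  0.         390.7708766  215.82877135]
 [  0.           0.           1.        ]]
{'time': 0.1, 'qpos': array([-1.46399506e+00,  2.87090526e-01,  1.57802839e+00,  4.12356870e-06,
        1.27860673e+00, -1.50014138e-01]), 'dq': array([ 0.00029018, -0.0005935 , -0.00294976,  0.00058246, -0.00035449,
       -0.00054853]), 'joint_efforts': array([ 1.22827034e-03, -4.07296264e+01, -2.93699723e+01, -9.34174295e-05,
        3.39931641e-03, -1.95709662e-07]), 'eef_pos': array([ 0.17140749, -0.65226015,  0.23007773]), 'tcp_rot': array([ 9.91766565e-01,  1.28054453e-01,  2.50146621e-05, -1.06620332e-03]), 'contact_force': array([-0.43590959,  0.14085523, -0.20169503]), 'wrist_torque': array([-0.02529118,  0.04097435, -0.013296  ]), 'finger_force': 0.0, 'opening': 0.9967744653068239}
```

View pics/top0.png

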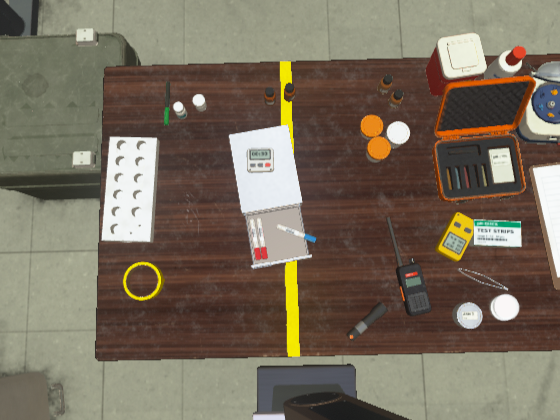

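View pics/side0.png

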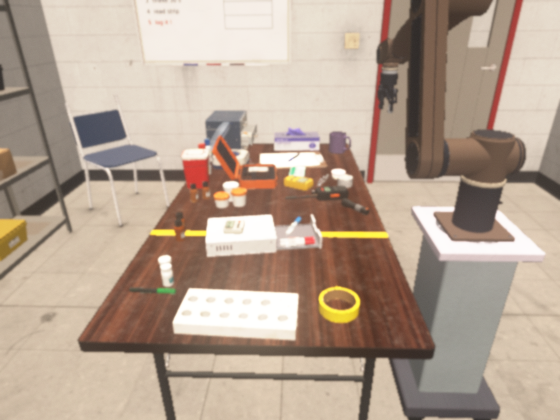

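The top view shows the tray pulled out below the housing, around (275,235). The red caps are near (260,253), and the blue tube runs from (279,226) to its cap at (312,239). The tape is at (143,281) and the radio at (410,285). I'll enlarge the tray next.

```bash
python3 -c "
from h import *
save('top0','top0c',(225,190,335,272),7)"
```

```text
(no output)
```

View pics/top0c.png

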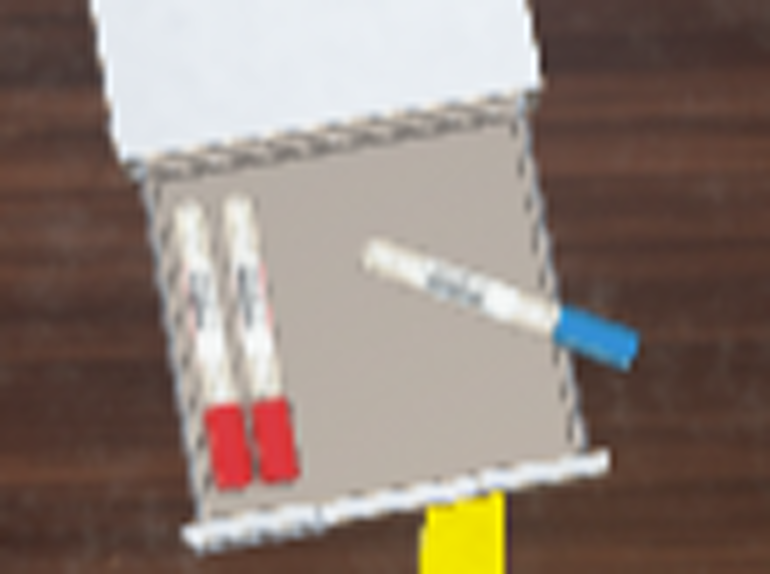

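The crop shows these edges (crop pixels):
- Housing front edge: (120,160) to (540,92).
- Panel: (188,537) to (607,460).
- Red_b: tail (238,198) to cap (281,478).
- Blue: tail (370,250) to cap (632,352).

```bash
python3 - <<'E'
from h import *
W=lambda u,v,z: world('top0',(225+(u+.5)/7-.5,190+(v+.5)/7-.5),z)
P=dict(hL=(120,160,.052),hR=(540,92,.052),pL=(188,537,.046),pR=(607,460,.046),ra_t=(189,203,.019),ra_c=(233,485,.022),rb_t=(238,198,.019),rb_c=(281,478,.022),b_t=(368,250,.02),b_c=(633,352,.03))
w={k:W(*v) for k,v in P.items()}
for k in w: print(k,w[k].round(4))
yl=w['hL']-w['hR']; yaw=np.arctan2(-yl[0],yl[1]); yp=w['pL']-w['pR'];print('yaw',yaw,np.arctan2(-yp[0],yp[1]),np.hypot(*yl[:2]),np.hypot(*yp[:2]))
for a in('ra','rb','b'):
    d=w[a+'_t']-w[a+'_c'];print(a,np.arctan2(d[1],d[0]),np.hypot(*d[:2]))
tf=world('top0',(143,281),.03);print('tape',tf, 'radio', world('top0',(413,288),.03),world('top0',(388,218),.02), 'timer',world('top0',(260,159),.071))
for u in ((232,135,.052),(290,126,.052),(302,206,.052)): print(world('top0',u[:2],u[2]))
E
cat >> h.py <<'E'
def go(p,a):
    "tool-axis shift & turn from the present pose to position p, tool down, tool x at yaw a"
    s=ctrl.get_state(); C=R.from_quat(s["tcp_rot"])
    T=R.from_matrix(np.array([[np.cos(a),np.sin(a),0],[np.sin(a),-np.cos(a),0],[0,0,-1]]).T)
    print(s["time"],s["eef_pos"].round(4),(C.inv().apply(np.array(p)-s["eef_pos"])).round(4),(C.inv()*T).as_rotvec().round(3),'F',s["contact_force"].round(1))
E
python3 -c "
from h import *
go((.58,.0575,.16),1.163)"
```

```text
0.1 [ 0.1714 -0.6523  0.2301] [ 0.5754 -0.5826  0.0715] [-0.002 -0.001 -0.906] F [-0.4  0.1 -0.2]
```

```bash
echo '[0.35,-0.25,0,0,0,-0.3,1,0.35,-0.25,0,0,0,-0.4,1,0.35,-0.25,0,0,0,-0.5,1,0.35,-0.25,0.0,0,0,-0.6,1,0.35,-0.25,0,0,0,-0.906,0.35,0.575,-0.583,0.0,0,0,-0.906,0.35,0.575,-0.583,0.03,0,0,-0.906,0.35,0.575,-0.583,0.07,0,0,-0.906,0.35,0.575,-0.583,0.07,0,0,-0.906,0.35,0.575,-0.583,0.07,0,0,-0.906,0.35]' | python3 inch.py; python3 -c "
from h import *
go((.58,.0575,.16),1.163)"
```

```text
time: 1.35
eef_pos: [0.4971, -0.1274, 0.1953]
tcp_rot: [0.836, 0.549, 0.0, 0.0]
contact_force: [1.6, -0.9, 0.1]
opening: 0.354
finger_force: 0.0
1.35 [ 0.4971 -0.1274  0.1953] [0.2026 0.0027 0.0353] [ 0. -0. -0.] F [ 1.6 -0.9  0.1]
```

```bash
echo '[0.203,0.003,0.035,0,0,0,0.35,0.203,0.003,0.035,0,0,0,0.35,0.203,0.003,0.035,0,0,0,0.35,0.203,0.003,0.035,0,0,0,0.35,0.203,0.003,0.035,0,0,0,0.35,0.203,0.003,0.035,0,0,0,0.35]' | python3 inch.py; python3 -c "
from h import *
go((.583,.0575,.016),1.163)
c=shot('wrist','w1');print(c['xyz'])
for P in ((.5969,.0896,.02),(.5574,-.0018,.03),(.583,.0575,.022)): print(proj('w1',P))"
```

```text
time: 2.1
eef_pos: [0.5799, 0.0544, 0.161]
tcp_rot: [0.836, 0.549, -0.0, 0.0]
contact_force: [0.0, -0.1, -0.1]
opening: 0.35
finger_force: 0.0
2.1 [0.5799 0.0544 0.161 ] [0.0041 0.0016 0.145 ] [ 0.     0.001 -0.001] F [ 0.  -0.1 -0.1]
[0.61213806 0.13226338 0.30336806]
[280.92476831 151.09170644]
[280.75274696 262.10909975]
[280.81542126 191.62454201]
```

View pics/w1.png

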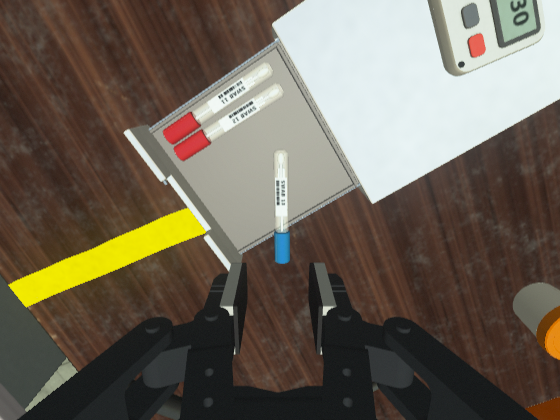

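The wrist view confirms the estimate: blue's tail is at (281,151) and its cap end at (282,263), both within 1 px of prediction. I'll descend and grasp.

```bash
echo '[0.004,0.002,0.05,0,0,0,0.35,0.004,0.002,0.1,0,0,0,0.35,0.004,0.002,0.13,0,0,0,0.35,0.004,0.002,0.145,0,0,0,0.35,0.004,0.002,0.145,0,0,0,0.35,0.004,0.002,0.145,0,0,0,0,0.004,0.002,0.145,0,0,0,0,0.004,0.002,0.145,0,0,0,0,0.004,0.002,0.145,0,0,0,0,0.004,0.002,0.145,0,0,0,0]' | python3 inch.py 20
```

```text
time: 3.4
eef_pos: [0.5851, 0.0583, 0.0177]
tcp_rot: [0.836, 0.549, 0.001, 0.001]
contact_force: [-0.2, -2.4, 6.5]
opening: 0.106
finger_force: 23.9
```

```bash
echo '[0,0,-0.02,0,0,0,0,0,0,-0.045,0,0,0,0,0,0,-0.045,0,0,0,0]' | python3 inch.py; python3 -c "
from h import *
T=np.array([.575,.091]);c,s=np.cos(.137),np.sin(.137)
p=T+[c*.018-s*-.008,s*.018+c*-.008];print(p)
go((*p,.063),.137);go((*p,.0185),.137)"
```

```text
time: 3.78
eef_pos: [0.5854, 0.0587, 0.0638]
tcp_rot: [0.836, 0.549, 0.002, 0.002]
contact_force: [-0.5, 0.2, -0.9]
opening: 0.107
finger_force: 23.2
[0.59392392 0.08553325]
3.775 [0.5854 0.0587 0.0638] [ 0.028  -0.0028  0.0009] [ 0.004 -0.004  1.026] F [-0.5  0.2 -0.9]
3.775 [0.5854 0.0587 0.0638] [ 0.0279 -0.0031  0.0454] [ 0.004 -0.004  1.026] F [-0.5  0.2 -0.9]
```

```bash
echo '[0.014,-0.001,0,0,0,0.18,0,0.028,-0.003,0,0,0,0.36,0,0.028,-0.003,0,0,0,0.54,0,0.028,-0.003,0,0,0,0.72,0,0.028,-0.003,0,0,0,0.9,0,0.028,-0.003,0,0,0,1.026,0,0.028,-0.003,0,0,0,1.026,0]' | python3 inch.py; python3 -c "
from h import *
go((.594,.0855,.0185),.137)
shot('wrist','w2')"
```

```text
time: 4.65
eef_pos: [0.5911, 0.0856, 0.0599]
tcp_rot: [0.998, 0.069, -0.001, -0.0]
contact_force: [-0.2, -0.9, 0.4]
opening: 0.103
finger_force: 23.2
4.65 [0.5911 0.0856 0.0599] [0.003  0.0006 0.0414] [-0.     0.002  0.001] F [-0.2 -0.9  0.4]
```

View pics/w2.png

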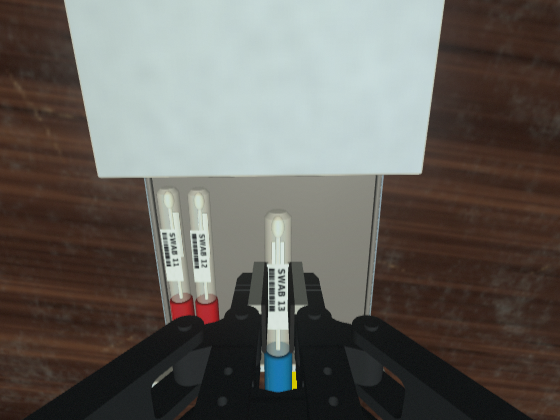

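The tube is held straight: tail at (278,215), cap at (278,370), clear of red_b at (205,310). I'll lower it and release.

```bash
echo '[0.003,0,0.02,0,0,0,0,0.003,0,0.037,0,0,0,0,0.003,0,0.041,0,0,0,0,0.003,0,0.041,0,0,0,0.28,0.003,0,0.041,0,0,0,0.28,0.003,0,0.041,0,0,0,0.28,0.003,0,0.0,0,0,0,0.28,0.003,0,-0.03,0,0,0,0.28,0.003,0,-0.03,0,0,0,0]' | python3 inch.py; python3 -c "
from h import *
shot('top','t3',(225,190,335,272),7)
go((.58,.06,.06),.137)"
```

```text
time: 5.82
eef_pos: [0.5974, 0.0859, 0.0946]
tcp_rot: [0.998, 0.068, 0.004, 0.0]
contact_force: [0.0, -0.1, 0.2]
opening: 0.078
finger_force: 0.0
5.875 [0.5958 0.0859 0.0923] [-0.0193  0.0235  0.0323] [ 0.001 -0.003 -0.   ] F [-0.9  0.7 -0.7]
```

```bash
python3 -c "
from h import *
shot('wrist','w3')"
```

```text
(no output)
```

View pics/w3.png

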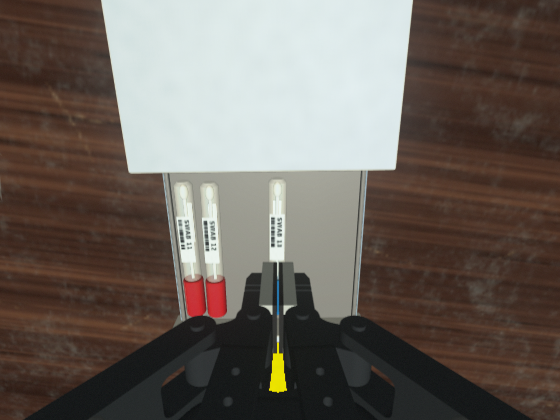

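The blue tube lies flat and straight on the floor: tail at (278,181), red_b's tail at (209,184). Next I'll work out the sweep to the left with closed fingers.

Run:
```python
from h import *
T=np.array([.575,.091,0]);M=R.from_euler('z',.137)
for n,u in dict(bt=(278,181),b2=(277.5,262),ra=(184,183),rb=(209,184),rbc=(217,317),rimL=(167,185),rimR=(364,185)).items():
    w=world('w3',u,.019); print(n,w.round(4),M.inv().apply(w-T).round(4)[:2])
for x,y,z in ((.004,-.037,.07),(.004,-.037,.016),(.004,.0,.016)):
    p=T+M.apply([x,y,0]); p[2]=z; go(p,.137)
```

```text
bt [0.6248 0.0901 0.019 ] [ 0.0492 -0.0077]
b2 [0.5654 0.0822 0.019 ] [-0.0107 -0.0074]
ra [0.6149 0.1518 0.019 ] [0.0478 0.0547]
rb [0.6164 0.1353 0.019 ] [0.0471 0.0382]
rbc [0.5125 0.1217 0.019 ] [-0.0578  0.039 ]
rimL [0.6119 0.1629 0.019 ] [0.0464 0.0662]
rimR [0.6299 0.0331 0.019 ] [ 0.0465 -0.0649]
5.925 [0.5947 0.0859 0.0907] [-0.0148  0.0293  0.0207] [ 0. -0. -0.] F [-0.7 -0.8 -0.1]
5.925 [0.5947 0.0859 0.0907] [-0.0148  0.0293  0.0747] [ 0. -0. -0.] F [-0.7 -0.8 -0.1]
5.925 [0.5947 0.0859 0.0907] [-0.0148 -0.0077  0.0747] [ 0. -0. -0.] F [-0.7 -0.8 -0.1]
```

```bash
echo '[-0.02,0.03,0,0,0,0,0,-0.02,0.03,0.04,0,0,0,0,-0.02,0.03,0.074,0,0,0,0,-0.02,0.03,0.074,0,0,0,0,-0.02,0.02,0.074,0,0,0,0,-0.02,0.012,0.074,0,0,0,0,-0.02,0.004,0.074,0,0,0,0,-0.02,-0.003,0.074,0,0,0,0,-0.02,-0.003,0.074,0,0,0,0]' | python3 inch.py; python3 -c "
from h import *
shot('wrist','w4')"
```

```text
time: 7.05
eef_pos: [0.5743, 0.0869, 0.0168]
tcp_rot: [0.998, 0.069, -0.0, -0.0]
contact_force: [0.7, -0.0, -0.7]
opening: 0.004
finger_force: 0.0
```

View pics/w4.png

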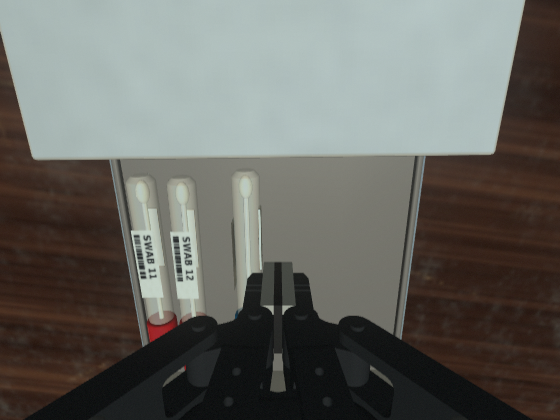

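Blue's tail is now at (246,178) and red_b's at (182,183), still about 23 mm apart. Blue's label no longer shows on top, so it may have rolled. I'll back off, raise the gripper and look again.

```bash
echo '[0,0.012,0,0,0,0,0,0,0.02,-0.04,0,0,0,0,-0.03,0.04,-0.1,0,0,0,0,-0.06,0.05,-0.12,0,0,0,0,-0.06,0.05,-0.12,0,0,0,0]' | python3 inch.py; python3 -c "
from h import *
shot('wrist','w5')
save('w5','w5c',(130,120,370,300),3.3)"
```

```text
time: 7.72
eef_pos: [0.5225, 0.0267, 0.1396]
tcp_rot: [0.998, 0.067, 0.003, 0.001]
contact_force: [0.2, 0.2, -0.4]
opening: -0.003
finger_force: 0.0
```

View pics/w5c.png

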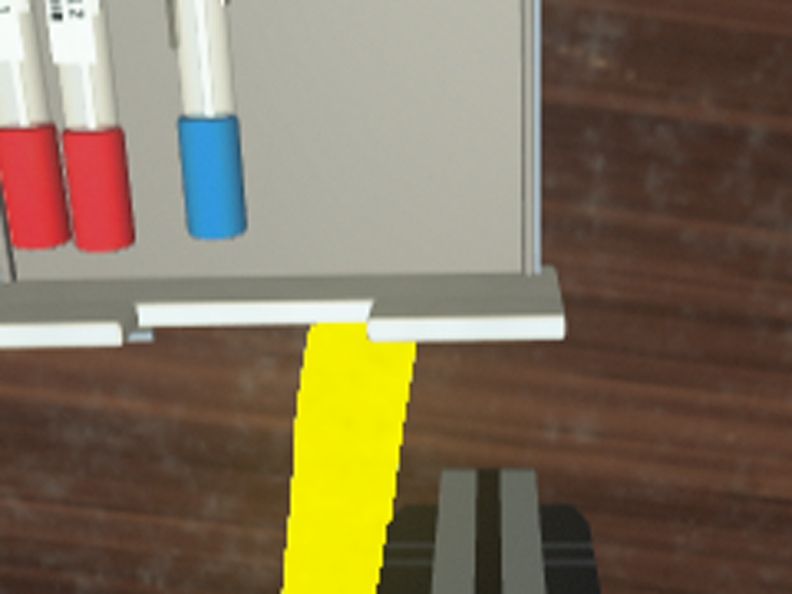

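The caps line up at the front: blue (213,180) and red_b (100,190) in crop pixels. The label area is cut off, so I'll crop higher.

```bash
python3 -c "
from h import *
save('w5','w5d',(100,50,240,160),5.6)"
```

```text
(no output)
```

View pics/w5d.png

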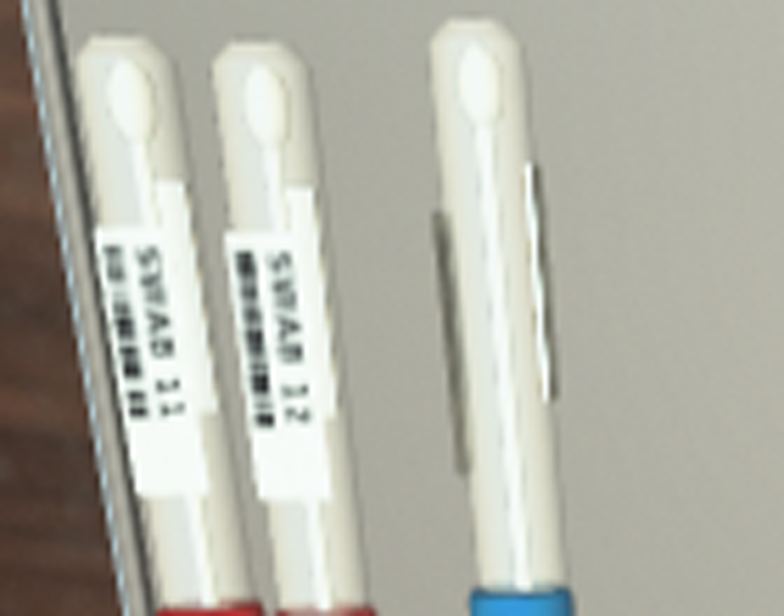

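Blue's label is not on top in this crop, only thin strips at (437,340) and (540,280), while red_b's label faces up. Blue seems to have rolled over during the push. I'll check numerically against the picture taken just after release.

Run:
```python
from h import *
T=np.array([.575,.091,0]);M=R.from_euler('z',.137)
def rect(src,y0,xt,z=.025):
    p=cv2.cvtColor(np.load(f"pics/{src}.npz")["p"],cv2.COLOR_RGB2GRAY)
    X=np.arange(xt+.002,xt-.075,-.0025); Y=np.arange(y0+.010,y0-.0101,-.001)
    uv=np.array([[proj(src,T+M.apply([x,y,0])+[0,0,z]) for y in Y] for x in X],np.float32)
    return cv2.remap(p,uv[...,0],uv[...,1],cv2.INTER_LINEAR)
A=[rect('w3',-.0077,.051),rect('w3',.0382,.049),rect('w5',.0155,.051),rect('w5',.0382,.049)]
ch=" .:-=+*#%@"
for r in range(A[0].shape[0]): print(' | '.join(''.join(ch[min(9,max(0,int((v-100)/15.6)))] for v in a[r]) for a in A))
for u in ((116+0,0),): pass
for n,u in dict(bt=(100+477/5.6,50+20/5.6),bc=(130+215/3.3,120+237/3.3),rbt=(100+262/5.6,50+42/5.6),rbc=(130+105/3.3,120+250/3.3)).items():
    print(n,M.inv().apply(world('w5',u,.02)-T).round(4)[:2])
```

```text
---------------=---== | --------------------- | ===================== | =====================
-----=+**#***+=----== | -------+******+=----- | =============+*****++ | =====================
----=***%%%%*#*=----- | :----=**##%%%***=---- | ===========*#%%%%%%%# | =-====+##%%%%##*+====
----=**#%%%%#**=----- | -----=**#%%%%#*+=---- | ===========*#%%@@@@## | +-====*#%%@@@%##*+-==
----=**#%%%%***=----- | ------***%%%%#*+=---- | ===========*%%%@@@@## | +-====*#%%@@@@%**+-==
----=*##*%%##**=----- | -----=**###%#**+=---- | ===========*#%%@@@%## | +-====*#%%@@@%##*+-==
----=**#*%%##*+------ | -----=**###%###+=---- | ===========*#%%%@%%%# | +-====*%%%%%%###*+-==
----=**@#%%@%*+------ | ------**##%%%@%*=---- | ===========*#%%%@@#%# | +--===*#%%%@@###*+-==
----=**@#%%@#*+------ | -:----+*##%%#@%#=---- | ===========*#%%%@@%%# | *-====*#%%%%@%%%#+-==
----=**@#%%@#*+------ | -:---=**##%%#%%*=---- | ===========*#%%%@@%%# | #--==-*#%%%@@%@@%=-==
----+%%%%%%@%%#------ | -----+####%%%@%+=:--- | =========--*#%%%@@#%# | #-===+#%%%%@@%@@%+-==
----*= .##+==%%------ | -:---%+-*%##*#%*=:--- | =========:.=#%%%@@
[... 1262 characters left out ...]
@@@@@@@@  | =::--=+**#%%#**+=:--- | ===========*#%%%@@%%# | *=-===##%%%%@%##*+-==
@@@@@@@@@:=@@@@@@@@@@ | =::-:-+**##%***+=::-- | ===========*#%%%@@%%# | *+--==*#%%%@@%##*+-==
@@@@@@@@@:=@@@@@@@@@@ | -::::-+***#%***+=:::: | ===========*#%%%%@#%# | *+-===*#%%%%@###*+-==
@@@@@@@@@:-@@@@@@@@@@ | .@@::-==--+%*--:. ::: | ===========*#%%%%@%%# | *+--==*#%%%@@%##*+-==
@@@@@@@@@ :@@@@@@@@@@ | @@@: @:---=+=--.@@ :: | ===========+####@@#** | +=:-==*#%%%%@###*+-==
@@@@@@@@@@@@@@@@@@@@@ | @@@:@@@@@@@@@@@@@@ :: | =========:    ...     | @@@@: @.:::--:. @@@:=
bt [0.0508 0.0096]
bc [-0.0516  0.0108]
rbt [0.0483 0.0374]
rbc [-0.0549  0.0383]<stdin>:10: RuntimeWarning: overflow encountered in scalar subtract
```

Run:
```python
from h import *
T=np.array([.575,.091,0]);M=R.from_euler('z',.137)
def rect(src,y0,xt,z=.025):
    p=cv2.cvtColor(np.load(f"pics/{src}.npz")["p"],cv2.COLOR_RGB2GRAY).astype(np.float32)
    X=np.arange(xt+.002,xt-.11,-.004); Y=np.arange(y0+.010,y0-.0101,-.0005)
    uv=np.array([[proj(src,T+M.apply([x,y,0])+[0,0,z]) for y in Y] for x in X],np.float32)
    return cv2.remap(p,uv[...,0],uv[...,1],cv2.INTER_LINEAR)
A=[rect('w5',.010,.051),rect('w5',.0374,.049)]
ch=" .:-=+*#%@"
for r in range(A[0].shape[0]): print(' | '.join(''.join(ch[min(9,max(0,int((v-100)/15.6)))] for v in a[r]) for a in A))
```

```text
========================================= | =========================================
===========++*####%%%%%######*+++======== | ============+*#############**++==========
==========+*##%%%%@@@@@@@@%####*+======== | ---======+*##%%%%%@@@@@@@%#*##**+=-======
==========+*##%%%%@@@@@@@%%####**+======= | ---=======*##%%%#%@@@@@@@%%**#**+=--=====
==========+*##%%%%%%%@@@%#%%###**+======= | --========*##%%%%%%%%@@@%#####**+==-=====
==========+*##%%%%%%%@@@%%%%####%%:.-==== | ---=======+##%%%%%%%%@@%%%%%%###+=-======
==========+*##%%%%%%%@@@%#%%####@*-.-==== | ---======+*##%%%%%%%%@@@%@@@@@@#*=--=====
======-:  .-+#%%%%%%%@@@%%%%####%@-:-==== | ---====*##=:..=%@%%##*=+#@@@@@@#===-=====
=======:  :=+#%%%%%%%@@@%#%%####@*-::==== | =--====*%#+:.:=%@%*-::-+#%@@@@@%*=-======
======-:  .-+#%%%%%%%@@@%%%%####%@=::==== | +---===+%*-  .-#@@#+=+*#%@@@@@@#*==-=====
=======:  :-+#%%%%%%%@@@%#%%###*%*:.:==== | +---===+#*-   -#@#+-:.. =@@@@@@%=---=====
=======-...-+#%%%%%%%@@@%%%%####%@+::==== | =--====*#*.   .%@@%@@@@%%@@@@@@%*=--=====
=======:..:-+#%%%%%%%@@@%%%%###*##::-==== | +---===+%#*--=+%@%=-=**=
[... 607 characters left out ...]
        .===
=======.  ....................      .==== |       :.                             :-==
======-:  .....................     .-=== |       ..                             :===
=======:  ....................      .-=== |        .                             :-==
======-:  .....................     .==== |                                      :===
=======:  .....................      :=== |                                      .-==
======-:  ....................      .==== |                                      :===
==========----=---------------=========== | ------=-::...................::::-=======
========================================= | ==------========--==-====================
```

Blue has rolled about 90° to the left: its label is now on the left side. Finger geometry also came out of this: each finger is about 7.5 mm thick at the tip. The plan is to grip it, move it right for room, tip it back with a high push from the left, then grip and place it rather than push it.

```bash
cat >> h.py <<'E'
T0=np.array([.575,.091,0]);MT=R.from_euler('z',.137)
def gt(x,y,z,a=.137): p=T0+MT.apply([x,y,0]); p[2]=z; go(p,a)
E
python3 -c "
from h import *
gt(.012,.0105,.06);gt(.012,.0105,.018)"
```

```text
7.775 [0.5224 0.0272 0.1381] [ 0.0724 -0.0667  0.0782] [ 0.001 -0.003 -0.002] F [-0.6 -0.6 -0.7]
7.775 [0.5224 0.0272 0.1381] [ 0.0723 -0.0667  0.1202] [ 0.001 -0.003 -0.002] F [-0.6 -0.6 -0.7]
```

```bash
echo '[0.072,-0.067,0.03,0,0,0,0.24,0.072,-0.067,0.07,0,0,0,0.24,0.072,-0.067,0.09,0,0,0,0.24,0.072,-0.067,0.11,0,0,0,0.24,0.072,-0.067,0.12,0,0,0,0.24,0.072,-0.067,0.12,0,0,0,0.24,0.072,-0.067,0.12,0,0,0,0,0.072,-0.067,0.12,0,0,0,0,0.072,-0.067,0.12,0,0,0,0,0.072,-0.067,0.12,0,0,0,0]' | python3 inch.py 20; python3 -c "
from h import *
gt(.012,-.02,.03);gt(.012,-.02,.0185)"
```

```text
time: 9.02
eef_pos: [0.5855, 0.1042, 0.018]
tcp_rot: [0.998, 0.068, 0.001, 0.0]
contact_force: [1.9, -1.5, 5.5]
opening: 0.143
finger_force: 21.0
9.025 [0.5855 0.1042 0.018 ] [-0.0001  0.0316 -0.0119] [ 0.001 -0.003 -0.   ] F [ 1.9 -1.5  5.5]
9.025 [0.5855 0.1042 0.018 ] [-0.0002  0.0316 -0.0004] [ 0.001 -0.003 -0.   ] F [ 1.9 -1.5  5.5]
```

The grip width (0.143 against 0.106 before) confirms blue is lying on its side. I'll move it right for room and release.

```bash
echo '[0,0,-0.012,0,0,0,0,0,0.016,-0.012,0,0,0,0,0,0.032,-0.012,0,0,0,0,0,0.032,-0.005,0,0,0,0,0,0.032,-0.001,0,0,0,0,0,0.032,-0.001,0,0,0,0.25,0,0.032,-0.001,0,0,0,0.25,0,0.032,-0.02,0,0,0,0.25,0,0.032,-0.04,0,0,0,0,0,0.032,-0.04,0,0,0,0]' | python3 inch.py; python3 -c "
from h import *
gt(.004,.002,.05);gt(.004,.002,.0205);gt(.004,-.018,.0205)"
```

```text
time: 10.28
eef_pos: [0.591, 0.0729, 0.0605]
tcp_rot: [0.998, 0.068, 0.003, 0.0]
contact_force: [-0.3, 0.1, 1.1]
opening: -0.001
finger_force: 0.0
10.275 [0.591  0.0729 0.0605] [-0.0095 -0.0221  0.0105] [ 0.001 -0.007 -0.   ] F [-0.3  0.1  1.1]
10.275 [0.591  0.0729 0.0605] [-0.0097 -0.0222  0.04  ] [ 0.001 -0.007 -0.   ] F [-0.3  0.1  1.1]
10.275 [0.591  0.0729 0.0605] [-0.0097 -0.0022  0.04  ] [ 0.001 -0.007 -0.   ] F [-0.3  0.1  1.1]
```

```bash
echo '[-0.01,-0.022,0,0,0,0,0,-0.01,-0.022,0.03,0,0,0,0,-0.01,-0.022,0.0405,0,0,0,0,-0.01,-0.022,0.0405,0,0,0,0,-0.01,-0.022,0.0405,0,0,0,0,-0.01,-0.002,0.0405,0,0,0,0,-0.01,-0.002,0.0405,0,0,0,0,-0.01,-0.006,0.02,0,0,0,0,-0.01,-0.016,0.0,0,0,0,0,-0.03,-0.016,-0.05,0,0,0,0]' | python3 inch.py
cat >> h.py <<'E'
def asc(src,y0,w,xt=.055,z=.025):
    p=cv2.cvtColor(np.load(f"pics/{src}.npz")["p"],cv2.COLOR_RGB2GRAY).astype(np.float32)
    X=np.arange(xt,xt-.118,-.004); Y=np.arange(y0+w,y0-w,-.001)
    uv=np.array([[proj(src,T0+MT.apply([x,y,0])+[0,0,z]) for y in Y] for x in X],np.float32)
    for r in cv2.remap(p,uv[...,0],uv[...,1],cv2.INTER_LINEAR): print(''.join(" .:-=+*#%@"[min(9,max(0,int((v-100)/15.6)))] for v in r))
E
python3 -c "
from h import *
shot('wrist','w6');asc('w6',-.015,.055);gt(0,0,.1)"
```

```text
time: 11.52
eef_pos: [0.5558, 0.0858, 0.1073]
tcp_rot: [0.998, 0.069, -0.001, -0.0]
contact_force: [0.6, 0.1, 0.3]
opening: 0.003
finger_force: 0.0
===================================+++++++++++++++++++++++++++++++++++++++++=++======================::--:     
******+======================================+==+======+++++=+++=++=++*#######*======================::---     
%@@%%##+============================================================+*##%@@%%%#+=====================:.-=-     
%@@%%#*+============================================================+*##%@@%%##+=====================:.---     
%%%%##*+============================================================+*##%@%%%##+=====================:.---     
%@%%@%#+============================================================+*###%%%%#*#+====================:.---     
%%@%@@#+==========================================================--+*###%%%%#*#*====================:.---.    
@@%%%@#+==========================================================: =*###%%#%#*#*====================:.---.    
%#=+*@#+================================================
[... 1802 characters left out ...]
    ........  :---------------------..:-:    
         .--------------------------------------------------------    ........ .:---------------------. :--    
      ...----------------------------------------------------------:::::::::::::----------------------..:--.   
::::::------------------------------------------------------------------::::------:::-::::::::::::::::: :--:   
................................                     ..........................................................
...............................                       .........................................................
11.575 [0.5584 0.0859 0.1158] [ 0.0171 -0.0028  0.016 ] [ 0.001 -0.008  0.002] F [1.8 2.3 2.7]
```

Blue slid to y≈-34 mm without tipping. New plan: grip it, lift, lean the tool about 60° to the right so blue rolls label-up, then let it slide off the lower finger onto its base.

```bash
python3 -c "
from h import *
gt(.004,-.0345,.0185)"
```

```text
11.575 [0.5584 0.0859 0.1158] [0.0203 0.0316 0.0975] [ 0.001 -0.008  0.002] F [1.8 2.3 2.7]
```

```bash
echo '[0.02,0.032,0,0,0,0,0.24,0.02,0.032,0.03,0,0,0,0.24,0.02,0.032,0.03,0,0,0,0.24,0.02,0.032,0.03,0,0,0,0.24]' | python3 inch.py; python3 -c "
from h import *
gt(.004,-.0345,.0185)"
```

```text
time: 12.08
eef_pos: [0.5812, 0.0564, 0.0782]
tcp_rot: [0.998, 0.069, 0.001, 0.0]
contact_force: [0.4, 0.3, -0.1]
opening: 0.239
finger_force: 0.0
12.075 [0.5812 0.0564 0.0782] [ 0.0025 -0.0007  0.0597] [ 0.    -0.001  0.001] F [ 0.4  0.3 -0.1]
```

```bash
echo '[0.002,0,0.03,0,0,0,0.24,0.002,0,0.05,0,0,0,0.24,0.002,0,0.06,0,0,0,0.24,0.002,0,0.06,0,0,0,0.24,0.002,0,0.06,0,0,0,0,0.002,0,0.06,0,0,0,0,0.002,0,0.06,0,0,0,0,0.002,0,0.06,0,0,0,0,0.002,0,0.03,0,0,0,0,0.002,0,-0.01,0,0,0,0]' | python3 inch.py 20; echo '[0,-0.015,-0.02,0.18,0,0,0,0,-0.03,-0.02,0.36,0,0,0,0,-0.04,-0.02,0.54,0,0,0,0,-0.04,-0.02,0.72,0,0,0,0,-0.04,-0.02,0.9,0,0,0,0,-0.04,-0.02,1.08,0,0,0,0,-0.04,-0.02,1.08,0,0,0,0,-0.04,-0.02,1.08,0,0,0]' | python3 inch.py; python3 -c "
from h import *
s=ctrl.get_state();m=R.from_quat(s['tcp_rot']).as_matrix();print(MT.inv().apply(m.T).round(2),MT.inv().apply(s['eef_pos']-T0).round(4),s['qpos'].round(2))
shot('wrist','w7')"
```

```text
time: 13.32
eef_pos: [0.5816, 0.056, 0.0863]
tcp_rot: [0.998, 0.068, -0.002, -0.0]
contact_force: [0.9, 0.2, 0.2]
opening: 0.138
finger_force: 21.9
time: 14.32
eef_pos: [0.5777, 0.0957, 0.1072]
tcp_rot: [0.856, 0.059, -0.035, -0.512]
contact_force: [0.7, -0.2, 0.9]
opening: 0.143
finger_force: 22.0
[[ 1.    0.    0.  ]
 [ 0.   -0.47 -0.88]
 [ 0.    0.88 -0.47]] [0.0033 0.0043 0.1072] [-0.36  0.49  1.84  0.88  1.55  0.7 ]
```

```bash
python3 -c "
from h import *
gt(.003,-.02,.06);gt(.003,-.02,.02)"
```

```text
14.375 [0.5779 0.096  0.1079] [-0.0006  0.0538  0.0011] [-1.077e+00 -1.000e-03  2.000e-03] F [ 0.7  0.1 -0.2]
14.375 [0.5779 0.096  0.1079] [-0.0007  0.089   0.02  ] [-1.077e+00 -1.000e-03  2.000e-03] F [ 0.7  0.1 -0.2]
```

```bash
echo '[0,0.02,0,-0.18,0,0,0,0,0.04,0,-0.36,0,0,0,0,0.054,0.001,-0.54,0,0,0,0,0.054,0.001,-0.72,0,0,0,0,0.054,0.001,-0.9,0,0,0,0,0.054,0.001,-1.077,0,0,0,0,0.054,0.001,-1.077,0,0,0,0,0.054,0.001,-1.077,0,0,0]' | python3 inch.py; python3 -c "
from h import *
gt(.003,-.02,.0188)"
```

```text
time: 15.38
eef_pos: [0.5811, 0.0718, 0.0598]
tcp_rot: [0.998, 0.069, 0.001, -0.002]
contact_force: [-0.7, -0.2, -0.1]
opening: 0.145
finger_force: 21.9
15.375 [0.5811 0.0718 0.0598] [-0.0005  0.0003  0.041 ] [-0.004 -0.002  0.001] F [-0.7 -0.2 -0.1]
```

```bash
echo '[0,0,0.025,0,0,0,0,0,0,0.039,0,0,0,0,0,0,0.041,0,0,0,0,0,0,0.041,0,0,0,0.22,0,0,0.041,0,0,0,0.22,0,0,0.038,0,0,0,0.22,0,0,0.038,0,0,0,0,0,0,0.038,0,0,0,0,0,0,0.038,0,0,0,0,0,0,0.038,0,0,0,0]' | python3 inch.py 30; python3 -c "
from h import *
M=MT
# housing right-top edge in tray frame, from top0 corners (full-res pixels)
for u in ((225+540/7,190+92/7),(290,126)): print(MT.inv().apply(world('top0',u,.052)-T0).round(4))
"
```

```text
time: 16.62
eef_pos: [0.5811, 0.0714, 0.0214]
tcp_rot: [0.998, 0.068, 0.0, -0.001]
contact_force: [-1.8, -0.7, 5.6]
opening: 0.114
finger_force: 30.9
[ 0.0608 -0.0723  0.052 ]
[ 0.2576 -0.0752  0.052 ]
```

```bash
echo '[0,0,-0.02,0,0,0,0,0,0,-0.045,0,0,0,0,0,0,-0.045,0,0,0,0]' | python3 inch.py; python3 -c "
from h import *
shot('wrist','w8');asc('w8',-.02,.022,z=.07)"
```

```text
time: 17.0
eef_pos: [0.5828, 0.0712, 0.0686]
tcp_rot: [0.998, 0.068, 0.003, -0.001]
contact_force: [0.2, 0.1, 0.6]
opening: 0.114
finger_force: 29.2
------------------=++****+=-----------------
-----------------=**#%%%##*+----------------
-----------------=+*#%%%#**+----------------
-----------------=+**#%##**+----------------
----------------:=+**#%#***==---------------
----------------.=+**#%#***+#---------------
---------------- =+***%#***+#---------------
---------------- =+***%#***+#---------------
:::::::::-::---: =+***%#***=#---------------
:::::::::::::::: =+***%#***=%-:---::::-:-:-:
:::::::::::::::: =+***%#***=%:::::::::::::::
:::::::::::       =***%#***        :::::::::
::::.             +***%#***              :::
::                =***%#***                :
:                 +***%#***                 
                  +***%#***                 
                  +**+%#***                 
             *    :--=%#---    *+           
                    ::-::                   
                                            
                                            
                                            
                                            
                                            
              *              +#-            
             ***+          -***             
             *****************-             
             ****************=              
            :****************               
            =***************=
```

Blue is held on its side (label strip on its left). I'll use the housing top as a ledge: lean the tool about 75° right with blue over the housing's right edge, and set it down label-up there.

```bash
python3 -c "
from h import *
gt(.125,-.10,.14)"
```

```text
17.05 [0.5816 0.0712 0.067 ] [ 0.1214  0.0793 -0.0729] [-0.003 -0.003 -0.   ] F [-0.4  0.3 -0.7]
```

```bash
echo '[0,0,-0.06,0.15,0,0,0,0.03,0.03,-0.073,0.33,0,0,0,0.07,0.07,-0.073,0.5,0,0,0,0.121,0.08,-0.073,0.68,0,0,0,0.121,0.08,-0.073,0.86,0,0,0,0.121,0.08,-0.073,1.04,0,0,0,0.121,0.08,-0.073,1.22,0,0,0,0.121,0.08,-0.073,1.33,0,0,0,0.121,0.08,-0.073,1.33,0,0,0,0.121,0.08,-0.073,1.33,0,0,0]' | python3 inch.py
cat >> h.py <<'E'
def st():
    s=ctrl.get_state();m=R.from_quat(s['tcp_rot']).as_matrix();print(MT.inv().apply(m.T).round(3),MT.inv().apply(s['eef_pos']-T0).round(4),s['qpos'].round(2),s['contact_force'].round(1),s['opening'])
    def sh(x,y,z): print('shift',(m.T@(T0+MT.apply([x,y,0])+[0,0,z]-s['eef_pos'])).round(4))
    return sh
E
python3 -c "
from h import *
f=st();f(.125,-.074,.075);f(.125,-.0755,.062)"
```

```text
time: 18.3
eef_pos: [0.7116, 0.0085, 0.1384]
tcp_rot: [0.785, 0.054, -0.042, -0.616]
contact_force: [-0.1, -0.0, -0.5]
opening: 0.11
finger_force: 29.5
[[ 1.    -0.    -0.   ]
 [-0.    -0.237 -0.972]
 [ 0.     0.972 -0.237]] [ 0.1241 -0.1004  0.1384] [-0.43  0.81  1.39  1.03  1.86  0.8 ] [-0.1 -0.  -0.5] 0.10986003324970382
shift [0.0009 0.0553 0.0407]
shift [0.0009 0.0683 0.0423]
```

```bash
echo '[0,0.03,0.02,0,0,0,0,0.001,0.055,0.04,0,0,0,0,0.001,0.055,0.04,0,0,0,0,0.001,0.061,0.04,0,0,0,0,0.001,0.066,0.0405,0,0,0,0,0.001,0.068,0.041,0,0,0,0,0.001,0.068,0.041,0,0,0,0]' | python3 inch.py; python3 -c "
from h import *
f=st();f(.125,-.0755,.060)
shot('side','s1',(170,190,350,280),4.4)
shot('top','t8',(210,110,330,220),6)"
```

```text
time: 19.18
eef_pos: [0.7094, 0.0317, 0.063]
tcp_rot: [0.784, 0.054, -0.042, -0.617]
contact_force: [0.7, 0.3, -0.8]
opening: 0.112
finger_force: 29.5
[[ 1.    -0.001  0.   ]
 [ 0.    -0.236 -0.972]
 [ 0.001  0.972 -0.236]] [ 0.1251 -0.0771  0.063 ] [-0.4   0.9   1.39  1.02  1.79  0.72] [ 0.7  0.3 -0.8] 0.11162082646596082
shift [-0.0001  0.0025  0.0023]
```

```bash
cat >> h.py <<'E'
def cap(src,z):
    p=np.load(f"pics/{src}.npz")["p"].astype(int)
    m=(p[...,2]>p[...,0]+60)&(p[...,2]>110)&(p[...,1]>60)
    n,l,s,c=cv2.connectedComponentsWithStats(m.astype(np.uint8))
    for i in range(1,n):
        if s[i,4]>8: print(s[i],c[i].round(1),MT.inv().apply(world(src,c[i],z)-T0).round(4)[:2])
E
python3 -c "
from h import *
cap('t8',.068)
d=np.load('pics/t8.npz')
import sys
# brightness across the housing right edge, rows along y at some x
p=cv2.cvtColor(d['p'],cv2.COLOR_RGB2GRAY)
for x in (.075,.085,.11,.16,.165,.17):
    print(x,[int(p[tuple(np.round(proj('t8',T0+MT.apply([x,y,0])+[0,0,.052])).astype(int)[::-1])]) for y in np.arange(-.055,-.092,-.002)])
"
```

```text
[539 104   4   7  19] [540.8 106.8] [ 0.1999 -0.6876]
[297 186   7  12  65] [300.2 191.5] [ 0.0868 -0.0713]
[475 221  34   6  76] [489.1 223.7] [-0.062  -0.4987]
[505 222  12   1  12] [510.5 222. ] [-0.0661 -0.5492]
0.075 [236, 236, 236, 235, 235, 222, 165, 163, 188, 101, 103, 90, 71, 61, 61, 61, 61, 61, 61]
0.085 [237, 237, 236, 236, 233, 128, 128, 119, 126, 126, 124, 124, 124, 68, 66, 68, 68, 73, 72]
0.11 [238, 238, 238, 238, 238, 220, 236, 236, 242, 239, 173, 118, 118, 73, 72, 71, 70, 63, 63]
0.16 [237, 235, 235, 236, 235, 235, 227, 243, 242, 218, 218, 193, 74, 70, 65, 65, 62, 63, 62]
0.165 [238, 237, 237, 237, 236, 226, 234, 240, 243, 243, 174, 146, 68, 67, 67, 66, 67, 68, 67]
0.17 [238, 239, 239, 238, 236, 224, 235, 235, 242, 241, 169, 95, 95, 71, 78, 76, 71, 71, 69]
```

```bash
echo '[0,0.001,0.001,0,0,0,0,0,0.002,0.001,0,0,0,0,0,0.002,0.001,0,0,0,0]' | python3 inch.py; python3 -c "
from h import *
st()"
```

```text
time: 19.65
eef_pos: [0.7093, 0.0326, 0.0608]
tcp_rot: [0.784, 0.054, -0.042, -0.617]
contact_force: [-0.2, 0.3, 0.3]
opening: 0.104
finger_force: 29.4
[[ 1.    -0.     0.   ]
 [ 0.    -0.235 -0.972]
 [ 0.     0.972 -0.235]] [ 0.125  -0.0762  0.0608] [-0.4   0.91  1.39  1.02  1.79  0.72] [-0.2  0.3  0.3] 0.103642765819447
```

```bash
echo '[0,0.001,0,0,0,0,0,0,0.002,0,0,0,0,0,0,0.002,0,0,0,0,0]' | python3 inch.py; python3 -c "
from h import *
st()"
```

```text
time: 20.02
eef_pos: [0.7102, 0.0303, 0.063]
tcp_rot: [0.783, 0.055, -0.041, -0.619]
contact_force: [-1.4, -5.5, 9.1]
opening: 0.003
finger_force: 9.4
[[ 1.     0.001  0.005]
 [ 0.005 -0.231 -0.973]
 [ 0.     0.973 -0.231]] [ 0.1256 -0.0786  0.063 ] [-0.41  0.91  1.38  1.03  1.8   0.72] [-1.4 -5.5  9.1] 0.0025654662835343104
```

```bash
echo '[0,-0.01,-0.02,0,0,0,0,0,-0.05,-0.06,0,0,0,0,0,-0.07,-0.06,0,0,0,0,0,-0.07,-0.06,0,0,0,0]' | python3 inch.py; python3 -c "
from h import *
shot('top','t9',(205,95,335,265),3.5)
cap('t9',.06)
st()
d=np.load('pics/t9.npz');p=cv2.cvtColor(d['p'],cv2.COLOR_RGB2GRAY).astype(np.float32)
for y in np.arange(0,-.1,-.004): pass
"
```

```text
time: 20.52
eef_pos: [0.7157, -0.0095, 0.1428]
tcp_rot: [0.785, 0.055, -0.041, -0.616]
contact_force: [-0.2, -0.4, -0.2]
opening: -0.0
finger_force: 0.0
[539 104   4   7  19] [540.8 106.8] [ 0.2022 -0.6923]
[296 186   7  13  64] [299.3 191.8] [ 0.0881 -0.0696]
[475 221  34   6  76] [489.1 223.7] [-0.0615 -0.5021]
[505 222  12   1  12] [510.5 222. ] [-0.0655 -0.553 ]
[517 223   4   5   9] [519.2 225.4] [-0.0769 -0.5714]
[[ 1.     0.    -0.   ]
 [-0.    -0.237 -0.972]
 [-0.     0.972 -0.237]] [ 0.1248 -0.1179  0.1406] [-0.45  0.82  1.36  1.02  1.88  0.8 ] [-0.6  0.8 -0.3] 0.0020128768311111237
```

View pics/t9.png

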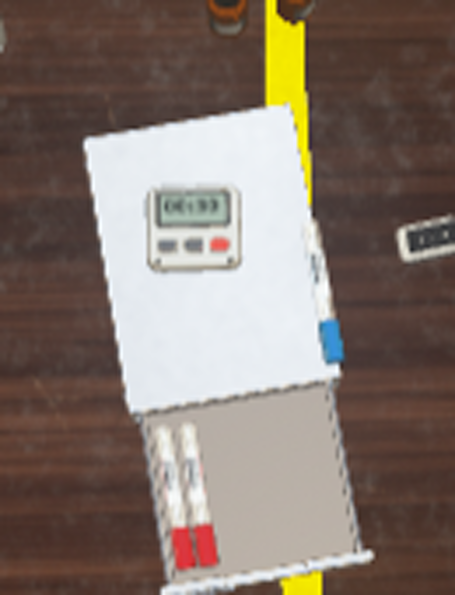

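The view shows blue resting on the housing's right edge, cap at (331,341) and tail at (312,225). The label print shows at (317,265), so it is label-up. Red tubes and timer are undisturbed. Next I'll come upright above it and refine with the wrist camera.

```bash
echo '[0,-0.03,-0.02,-0.15,0,0,0,0,-0.04,-0.02,-0.33,0,0,0.35,0,-0.04,-0.02,-0.5,0,0,0.35,0,-0.04,-0.02,-0.68,0,0,0.35,0,-0.04,-0.02,-0.86,0,0,0.35,0,-0.04,-0.02,-1.04,0,0,0.35,0,-0.04,-0.02,-1.22,0,0,0.35,0,-0.04,-0.02,-1.33,0,0,0.35,0,-0.04,-0.02,-1.33,0,0,0.35]' | python3 inch.py; python3 -c "
from h import *
gt(.118,-.07,.13)"
```

```text
time: 21.7
eef_pos: [0.715, -0.0163, 0.1818]
tcp_rot: [0.998, 0.071, -0.002, -0.002]
contact_force: [0.4, -0.1, -0.2]
opening: 0.346
finger_force: 0.0
21.7 [ 0.715  -0.0163  0.1818] [-0.0056 -0.0552  0.0521] [-0.005  0.004  0.004] F [ 0.4 -0.1 -0.2]
```

```bash
echo '[-0.03,-0.055,0,0,0,0,0.35,-0.056,-0.055,0.03,0,0,0,0.35,-0.056,-0.055,0.03,0,0,0,0.35,-0.056,-0.055,0.03,0,0,0,0.35]' | python3 inch.py; python3 -c "
from h import *
shot('wrist','w9');cap('w9',.063)
asc('w9',-.07,.025,xt=.19,z=.063)
gt(.138,-.07,.1);gt(.138,-.07,.0575)"
```

```text
time: 22.2
eef_pos: [0.6544, 0.0267, 0.1547]
tcp_rot: [0.998, 0.068, 0.0, -0.002]
contact_force: [0.5, -0.0, 1.5]
opening: 0.35
finger_force: 0.0
[263 171  20  40 713] [272.5 190.3] [ 0.0874 -0.0699]
%%%%%%%%%%%%%%%%%%%%%%%%%%%.***.                  
%%%%%%%%%%%%%%%%%%%%%%%%%%%.**=                   
%%%%%%%%%%%%%%%%%%%%%%%%%%%:**.                   
%%%%%%%%%%%%%%%%%%%%%%%%%%%:*+                    
%%%%%%%%%%%%%%%%%%%%#%%@@@%*-                     
%%%%%%%%%%%%%%%%%%##%@%%@@%#=:                    
%%%%%%%%%%%%%%%%%%%#%%%%@@%#=-                    
%%%%%%%%%%%%%%%%%%%#%@@%%%%%=-                    
%%%%%%%%%%%%%%%%%%%#%@@%@@%%=-.                   
%%%%%%%%%%%%%%%%%%%#%@@%@@@@=-.                   
%%%%%%%%%%%%%%%%%%%%%*#%@%%%@%.                   
%%%%%%%%%%%%%%%%%%%#+  #%+--%%.                   
%%%%%%%%%%%%%%%%%%%#*  #%###@@:                   
%%%%%%%%%%%%%%%%%%%##..#%===%%:                   
%%%%%%%%%%%%%%%%%%%##  *@@@@@@:                   
%%%%%%%%%%%%%%%%%%%%%  +%*##%%-                   
%%%%%%%%%%%%%%%%%%%%@@@@@@@@@%-                   
%%%%%%%%%%%%%%%%%%%#@@@@@@@@@@=                   
%%%%%%%%%%%%%%%%%%%#%@@@@@@@%%-                   
%%%%%%%%%%%%%%%%%%%#%@@%%@%@*-:                   
%%@%%%%%%%%%%%%%%%%#%@@@%@%@*-:                   
%%%%%%%%%%%%%%%%%%%#%%@@%@%@*-:                   
%%%%%%%%%%%%%%%%%%-  ..:--:..                     
%%%%%%%%%%%%%%%%%%: ..........                    
%%%%%%%%%%%%%%%%%%. ..........                    
%%%%%%%%%%%%%%%%%%:  .........                    
%%%%%%%%%%%%%%%%%%:  .........                    
%%%%%%%%%%%%%%%%%%-  .........                    
%%%%%%%%%%%%%%%%%%-  .........                    
%%%%%%%%%%%%%%%%%%#...........                    
22.25 [0.6551 0.0267 0.1556] [ 0.0673 -0.0046  0.0558] [-0.003 -0.002 -0.001] F [ 0.4  0.4 -0.3]
22.25 [0.6551 0.0267 0.1556] [ 0.0672 -0.0045  0.0983] [-0.003 -0.002 -0.001] F [ 0.4  0.4 -0.3]
```

Blue is label-up and straight. I'll grip it.

```bash
echo '[0.04,-0.005,0,0,0,0,0.35,0.067,-0.005,0.04,0,0,0,0.35,0.067,-0.005,0.07,0,0,0,0.35,0.067,-0.005,0.09,0,0,0,0.35,0.067,-0.005,0.098,0,0,0,0.35,0.067,-0.005,0.098,0,0,0,0,0.067,-0.005,0.098,0,0,0,0,0.067,-0.005,0.098,0,0,0,0,0.067,-0.005,0.098,0,0,0,0,0.067,-0.005,0.098,0,0,0,0]' | python3 inch.py 20; echo '[0,0,-0.02,0,0,0,0,0,0,-0.04,0,0,0,0,0,0,-0.04,0,0,0,0]' | python3 inch.py; python3 -c "
from h import *
shot('wrist','wa');cap('wa',.1)
gt(.009,.0125,.09);gt(.009,.0125,.0185)"
```

```text
time: 23.5
eef_pos: [0.7194, 0.042, 0.0575]
tcp_rot: [0.998, 0.068, 0.0, -0.001]
contact_force: [-0.0, -0.8, 2.1]
opening: 0.108
finger_force: 23.6
time: 23.88
eef_pos: [0.7214, 0.0417, 0.101]
tcp_rot: [0.998, 0.068, 0.003, -0.001]
contact_force: [-0.4, -0.4, -0.9]
opening: 0.105
finger_force: 23.3
[ 265  343   27   49 1127] [278.  367.5] [ 0.0821 -0.0686]
23.925 [0.7203 0.0418 0.0992] [-0.1283 -0.081   0.0088] [-0.002 -0.004 -0.   ] F [-0.8  0.1 -1.5]
23.925 [0.7203 0.0418 0.0992] [-0.1286 -0.0809  0.0803] [-0.002 -0.004 -0.   ] F [-0.8  0.1 -1.5]
```

```bash
echo '[-0.06,-0.02,0,0,0,0,0,-0.12,-0.06,0,0,0,0,0,-0.129,-0.082,0,0,0,0,0,-0.129,-0.082,0.01,0,0,0,0,-0.129,-0.082,0.01,0,0,0,0,-0.129,-0.082,0.01,0,0,0,0]' | python3 inch.py; python3 -c "
from h import *
shot('wrist','wb');cap('wb',.09)
gt(.009,.0135,.0185)"
```

```text
time: 24.68
eef_pos: [0.581, 0.1048, 0.0867]
tcp_rot: [0.998, 0.068, 0.0, -0.001]
contact_force: [0.4, -0.8, -0.9]
opening: 0.11
finger_force: 23.3
[ 265  343   27   49 1121] [278.1 367.6] [-0.0447  0.0131]
24.725 [0.5811 0.1048 0.0869] [ 0.0011 -0.0005  0.0684] [-0.003 -0.001 -0.001] F [0.7 0.3 0.3]
```

```bash
echo '[0.001,0,0.03,0,0,0,0,0.001,0,0.055,0,0,0,0,0.001,0,0.066,0,0,0,0,0.001,0,0.069,0,0,0,0,0.001,0,0.069,0,0,0,0,0.001,0,0.069,0,0,0,0.18,0.001,0,0.069,0,0,0,0.18,0.001,0,0.069,0,0,0,0.18,0.001,0,0.04,0,0,0,0.18,0.001,0,-0.01,0,0,0,0.18]' | python3 inch.py; echo '[-0.03,0,-0.03,0,0,0,0,-0.06,0,-0.05,0,0,0,0,-0.06,0,-0.05,0,0,0,0]' | python3 inch.py; python3 -c "
from h import *
shot('wrist','wc');cap('wc',.02);asc('wc',.025,.045,xt=.057,z=.022)"
```

```text
time: 25.98
eef_pos: [0.5791, 0.1056, 0.0954]
tcp_rot: [0.998, 0.068, -0.003, -0.002]
contact_force: [1.5, -0.0, 0.5]
opening: 0.18
finger_force: 0.0
time: 26.35
eef_pos: [0.5215, 0.0974, 0.1488]
tcp_rot: [0.998, 0.068, 0.002, -0.001]
contact_force: [0.6, 0.9, 0.5]
opening: 0.005
finger_force: 0.0
[270 169  17  35 570] [278.1 185.9] [-0.0408  0.0141]
 =:-- ================++++++++++++++++++++++++++++++++++++++++++++++++++++++++++++++++++++
 :=-=.====+*######*=====++++++****++++++++++++++++++++++++++++++++++++++++++++++++++++++++
 ::-- ===*#%%@@@%##*+=====*#%%%@@%%##*=+++++++++++++++++++++++++++++++++++++++++++++++++++
 :=-=.-==*##%@@@%###+==+++*#%%@@@@%##+=++++++++++++*#%%#%%%##*++++++++++++++++++++++++++++
 .=-=.===*#%%%%%#%##+====++#%%#%%#%%#+=++++++++++++##%%@@@%%#*=+++++++++++++++++++++++++++
 .--= -==*#%%%@@%%%*+=====+#%%%@@%%%#+=++++++++++++##%%@@%#%#*++++++++++++++++++++++++++++
  =-=:-==+#%%@@@@@%#+=====*#%%@@@%@##++++++++++++++##%#@@%%%#*=+++++++++++++++++++++++++++
 .--- ===%%#%@@@%@@#+=====%@@@@@@@@@%++++++++++++++##%@@@@@%#*=+++++++++++++++++++++++++++
 .+-=.:==%=:+%#==#@
[... 1282 characters left out ...]
            :========-  .....::.... -==========================
  .--- --              .:              -========-  ......:.... -==========================
   =-= --              ..              -=========  ........... :==========================
   :-=.:=              .:              -=========  ........... :==========================
   =--.:=.             --              ==========  ........... :==========================
   =-- :=========================================  ..........  :==========================
   ::=:.===-======================================::::..::::::-===========================
..........................................................................................
```

Blue lies label-up and parallel at y≈14.3 mm, about 25 mm from red_b, with its cap at the front. Now I'll move in front of the panel and push the tray gently shut.

```bash
echo '[-0.03,0.01,0,0,0,0,0,-0.048,0.014,0.0,0,0,0,0,-0.048,0.014,0.05,0,0,0,0,-0.048,0.014,0.1,0,0,0,0,-0.048,0.014,0.129,0,0,0,0,-0.048,0.014,0.129,0,0,0,0,-0.048,0.014,0.129,0,0,0,0]' | python3 inch.py; python3 -c "
from h import *
f=st();f(-.08,0,.02);f(.045,0,.02)"
```

```text
time: 27.28
eef_pos: [0.477, 0.0773, 0.0184]
tcp_rot: [0.998, 0.068, 0.0, -0.001]
contact_force: [0.2, 0.0, 1.4]
opening: -0.004
finger_force: 0.0
[[ 1.    -0.     0.001]
 [-0.    -1.    -0.003]
 [ 0.001  0.003 -1.   ]] [-0.0989 -0.0002  0.0184] [-0.05  0.16  2.17  0.    0.81  1.38] [0.2 0.  1.4] -0.004136313005484068
shift [ 0.0189 -0.0002 -0.0016]
shift [ 0.1439 -0.0002 -0.0015]
```

```bash
echo '[0.01,0,-0.001,0,0,0,0,0.014,0,-0.001,0,0,0,0,0.017,0,-0.001,0,0,0,0,0.02,0,-0.001,0,0,0,0,0.024,0,-0.001,0,0,0,0,0.029,0,-0.001,0,0,0,0,0.035,0,-0.001,0,0,0,0,0.041,0,-0.001,0,0,0,0,0.047,0,-0.001,0,0,0,0,0.053,0,-0.001,0,0,0,0]' | python3 inch.py;echo '[0.006,0,0,0,0,0,0,0.012,0,0,0,0,0,0,0.018,0,0,0,0,0,0,0.024,0,0,0,0,0,0,0.03,0,0,0,0,0,0,0.036,0,0,0,0,0,0,0.042,0,0,0,0,0,0,0.047,0,0,0,0,0,0,0.051,0,0,0,0,0,0,0.054,0,0,0,0,0,0]' | python3 inch.py; python3 -c "
from h import *
shot('top','td');cap('td',.02);st()"
```

```text
time: 28.52
eef_pos: [0.5286, 0.0847, 0.0186]
tcp_rot: [0.998, 0.068, -0.0, -0.002]
contact_force: [-2.1, 0.8, 0.0]
opening: -0.001
finger_force: 0.8
time: 29.78
eef_pos: [0.5823, 0.0919, 0.0189]
tcp_rot: [0.998, 0.068, 0.0, -0.001]
contact_force: [-1.5, 1.5, 0.3]
opening: 0.004
finger_force: 0.8
[539 104   4   7  19] [540.8 106.8] [ 0.2139 -0.716 ]
[475 221  33   6  76] [488.9 223.7] [-0.0583 -0.5189]
[505 222  12   1  12] [510.5 222. ] [-0.0628 -0.572 ]
[517 223   4   5   9] [519.2 225.4] [-0.0746 -0.591 ]
[[ 1.    -0.     0.001]
 [-0.    -1.    -0.003]
 [ 0.001  0.003 -1.   ]] [ 0.0077 -0.0002  0.019 ] [-0.02  0.36  1.91  0.    0.87  1.41] [-1.2  0.8 -0.4] 0.005726393431488575
```

```bash
echo '[0.003,0,0,0,0,0,0,0.008,0,0,0,0,0,0,0.013,0,0,0,0,0,0,0.018,0,0,0,0,0,0,0.023,0,0,0,0,0,0,0.028,0,0,0,0,0,0,0.032,0,0,0,0,0,0,0.035,0,0,0,0,0,0,0.037,0,0,0,0,0,0]' | python3 inch.py; echo '[0.001,0,0,0,0,0,0,0.002,0,0,0,0,0,0,0.003,0,0,0,0,0,0,0.003,0,0,0,0,0,0]' | python3 inch.py
```

```text
time: 30.95
eef_pos: [0.6188, 0.0969, 0.0188]
tcp_rot: [0.998, 0.068, -0.0, -0.001]
contact_force: [-1.0, 1.2, 0.4]
opening: 0.004
finger_force: 0.8
time: 31.45
eef_pos: [0.6214, 0.0974, 0.0188]
tcp_rot: [0.998, 0.068, -0.0, -0.002]
contact_force: [-1.9, 0.5, 1.9]
opening: -0.006
finger_force: 1.1
```

```bash
echo '[0.001,0,0,0,0,0,0,0.002,0,0,0,0,0,0,0.002,0,0,0,0,0,0]' | python3 inch.py; python3 -c "
from h import *
st()"
```

```text
time: 31.82
eef_pos: [0.6214, 0.0974, 0.0188]
tcp_rot: [0.998, 0.069, -0.003, -0.001]
contact_force: [-8.8, -0.5, 5.0]
opening: -0.001
finger_force: 4.2
[[ 1.     0.    -0.006]
 [ 0.    -1.    -0.003]
 [-0.006  0.003 -1.   ]] [ 0.0469 -0.      0.0188] [-0.01  0.44  1.81  0.    0.9   1.43] [-8.8 -0.5  5. ] -0.0006796000533376452
```

The tray stopped where the shut position was expected, and the force rose to 9 N. I'll back off and check.

```bash
echo '[-0.01,0,0,0,0,0,0,-0.05,0,0,0,0,0,0,-0.08,0,-0.03,0,0,0,0,-0.09,0,-0.08,0,0,0,0,-0.09,0,-0.1,0,0,0,0,-0.09,0,-0.1,0,0,0,0]' | python3 inch.py
python3 - <<'E'
from h import *
shot('wrist','we')
p=cv2.cvtColor(np.load('pics/we.npz')['p'],cv2.COLOR_RGB2GRAY)
for y in (-.05,0,.05):
    z=.033 if y==0 else .046
    print(y,[(round(float(x),3),int(p[tuple(np.clip(np.round(proj('we',T0+MT.apply([x,y,0])+[0,0,z])).astype(int)[::-1],0,[419,559]))])) for x in np.arange(.04,.085,.002)])
st()
E
```

```text
time: 32.58
eef_pos: [0.5364, 0.0848, 0.1213]
tcp_rot: [0.998, 0.068, 0.004, -0.001]
contact_force: [0.2, 0.1, -0.6]
opening: 0.003
finger_force: 0.0
-0.05 [(0.04, 71), (0.042, 77), (0.044, 89), (0.046, 85), (0.048, 82), (0.05, 83), (0.052, 87), (0.054, 81), (0.056, 111), (0.058, 225), (0.06, 234), (0.062, 232), (0.064, 214), (0.066, 238), (0.068, 239), (0.07, 238), (0.072, 238), (0.074, 238), (0.076, 238), (0.078, 239), (0.08, 238), (0.082, 237), (0.084, 238)]
0 [(0.04, 76), (0.042, 73), (0.044, 83), (0.046, 77), (0.048, 74), (0.05, 82), (0.052, 90), (0.054, 85), (0.056, 111), (0.058, 233), (0.06, 237), (0.062, 219), (0.064, 190), (0.066, 239), (0.068, 239), (0.07, 238), (0.072, 238), (0.074, 237), (0.076, 237), (0.078, 237), (0.08, 238), (0.082, 239), (0.084, 239)]
0.05 [(0.04, 80), (0.042, 83), (0.044, 75), (0.046, 73), (0.048, 74), (0.05, 80), (0.052, 78), (0.054, 186), (0.056, 165), (0.058, 233), (0.06, 233), (0.062, 158), (0.064, 234), (0.066, 235), (0.068, 235), (0.07, 235), (0.072, 236), (0.074, 235), (0.076, 235), (0.078, 235), (0.08, 235), (0.082, 235), (0.084, 234)]
[[ 1.    -0.     0.003]
 [-0.    -1.    -0.002]
 [ 0.003  0.002 -1.   ]] [-0.0403 -0.0006  0.1194] [-0.03  0.12  1.99  0.    1.03  1.4 ] [-0.3 -0.5  0.5] -0.0013933581992908862
```

```bash
python3 -c "
from h import *
print(ctrl.sign_off())"
```

```text
the job is handed in; nothing more can be done
None
```

I placed the blue tube label-up beside the red tubes (about 25 mm centre to centre, parallel, cap at the front), pushed the tray shut against the housing and handed the job in. I gripped and placed it rather than sweeping, because the one sweep I tried rolled it onto its side. I did not see inside the tray after shutting it, and the hand-in returned no verdict.

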